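# Load the tea brewer and clamp the cartridge home

### The arm

A 6-joint arm with a two-finger parallel gripper is mounted at the origin on the work surface. World frame = base frame: x ahead of the robot, y to its left, z up, the work surface at z = 0. Lengths are in m, angles in degrees, forces in N, time in s.
With the tool pointing down it reaches from about 0.3 to 0.75 m from the base axis. Payload 8.5 kg.
Tool frame: the origin (TCP) lies midway between the tips of the shut fingers; the grasp point (between the pads) lies 19 mm behind it (env.tcp_to_grasp is the z of the grasp point in the tool frame, in m); z points along the fingers, y is the line along which they close (so a half turn about z gives the same grasp; the last joint's range is limited). The gripper opens to 85 mm and grips with 20 to 120 N. Pads are 22 mm wide; open, the fingers measure 114 mm over their backs; the gripper's body (76 mm by 85 mm) begins 54 mm behind the grasp point. The pads swing forward as they close: fully open they stand 13 mm farther back than shut.
Start: joints at [55.903, 21.807, 74.336, -0, 83.858, -12.336], TCP at [0.204, 0.511, 0.231] pointing down, gripper open.
Joint ranges: [-178.18, 178.18], [-50.72, 133.34], [12.68, 142.11], [-81.47, 261.47], [9.98, 163.14], [-165.26, 165.26]. Speed limits (degrees/s): [136.94, 136.94, 180, 180, 180, 180].

### API

Orientations are given as a 3x3 rotation matrix whose columns are the frame's x, y, z axes.
In Python, from rig import env, imaging, job, models gives the robot as it stands. The module is installed in compiled form; this text tells all that it offers.
- The arm moves only by the tool jog_arm, never from a script. Its argument "plan" is text: rows parted by semicolons, each of 7 numbers parted by spaces: the turn, a rotation vector about the tool's x, y, z in degrees, then the shift along the tool's x, y, z in cm, then the closure in counts, from 0 (fully open) to 255 (shut). In form: rx ry rz x y z claw; .... A call has 1 to 10 rows; each row shifts and turns the commanded pose from where the row before left it, along the tool's axes as they then stand; what a row does not reach is not made up. A row lasts 1/12 s, in which the tool goes at most 41.7 mm and 7.16 degrees, less where a joint would pass 70% of its speed; a pose out of reach is approached as far as the arm can. A call with a gripper value outside its range is refused whole. The fingers move at their own pace and stop on an object; "grip_force" is the grip in N (left out, the last holds). Time passes only in rows, so rows that do not move let the fingers close. It gives the time, the measured TCP pose, the force, the opening and the grip force at its end, in the units of the state.
- env.observe(): the state, without advancing time (a new reading comes with each control period).
- imaging.get_image(name): name is "scene" or "top" or "wrist"; returns a dict with "pixels" (384x512x3 uint8, red, green, blue), "depth" (384x512 float32, m along the optical axis (not along the pixel's ray), 0 where there is no reading), "fov_y" (degrees; the focal length in pixels is half the picture's height over the tangent of half this angle, whatever the lens; pixels are square), "cx", "cy" (the principal point, pixels), "world_from_camera" (4x4, takes a point from camera to world coordinates). Camera axes: x right, y down, z forward; pixel columns grow to the right and rows downward; lengths in m; the calibration is good to about 2 mm. A picture is of the moment at which its call begins.
- job.close_job(): hands the job in; it is judged then, once.
Trained networks look in the newest picture that a camera, given by its name, has taken for a name from the list of things; names that differ only in an ending like _2 or _b are one class to them, and where a whole thing is asked for, a point or a joint stands for the part that bears it (a point fixed in the world has none). Each returns a list of dicts, best first, with "confidence" (0 to 1); they miss things now and then, are a little off and sometimes report something else, mostly with a low value. They report only what shows in the picture. A call takes as long as a camera call. They do not tell look-alikes from the thing itself.
- models.outline_of(camera, query): "region" (384x512 bool, what is visible of it) and "bbox" ([centre column, centre row, width, height] in pixels, round what is visible of it).
- models.tip_of(camera, query): "at" ([column, row] in pixels: a listed point, or the origin of a listed thing).
The state is a dict: "time_s": time; "q": joint angles; "qvel": joint speeds; "joint_efforts": joint torques, N m; "position": TCP position; "tool_rot": TCP orientation; "ft_force": force on the tool from outside, world axes, zero at the start; "wrist_torque": the same for the moment, N m; "grip_width": finger opening in m; "gripper_force": force on a finger pad.
Only numpy, scipy, OpenCV 4.12 (cv2) and the standard library are available. Lean on these libraries where they do the work, as an engineer would, in place of code of your own. Each camera call takes 0.05 s, during which the arm holds its last target. There are 200 camera calls.

### The job

Stand the slim tea cartridge upright in the round cradle of the tea brewer, let go of it, then swing the brewer's hinged clamp over and press its wooden bar down until the clamp is fully shut and has driven the cartridge home. Leave the wide cartridge standing where it is.

Things in the scene. Friction and masses are not known exactly. Their poses are not given: they have to be found in the camera images.
- slim_cartridge: The cartridge to load: a loose plain aluminium cylinder with a paper band, 44 mm in diameter and 60 mm tall, about 50 g, standing on the table. Origin at the centre of its underside, z up along its axis. Stands to the robot's right of the brewer (-y).
- wide_cartridge: A bystander of the same look and height (60 mm) but 66 mm in diameter: too wide for the cradle. Stands near the slim one; which of the two is nearer the brewer varies. Origin at the centre of its underside.
- brewer: Low black brewer, fixed, yaw up to 0.25 rad. Origin on the table under its cradle's axis. Its frame, mm: base x ±85, y -85..185, top z 55; rear housing y 120..180, top z 120; bowl at x -127. Cradle: steel cup, rim z 90, mouth 72 wide funnelling to a 52 bore at z 75; sprung plate at z 74 (cartridge underside rests there; home: z 62; 1.5 to 4 N). Clamp hinge: line along x at y 95, z 150.
- clamp (a joint): Clamp angle a, rad: 0 shut (stop), arm level towards brewer -y over the cradle; starts leaning back, 1.75 to 2.05. Flat steel arm 30 x 12 mm ending in a wooden crossbar 16 mm thick, 106 long along brewer x, axis at brewer y = 95 - 165 cos a, z = 150 + 165 sin a. Presser stands 28 mm off the arm's inner side. Stiff hinge (0.5 N m): stays where left, also shut; 3 to 7 N at the bar moves it.
Mind the look-alikes: they are no part of the job. What is shaped like the slim_cartridge but yellow is not meant.

How it is judged (in metres and radians):
On the way:
1. the slim cartridge stands upright in the cradle on the sprung plate, let go of, with the clamp still open (horizontal distance between slim_cartridge and brewer below 0.01 m and z of slim_cartridge in the frame of brewer between 0.069 and 0.079 m and angle between slim_cartridge's own z axis and vertical below 0.17 rad and contact force between the fingers and slim_cartridge below 0.3 N and value of joint clamp above 0.4 rad), for 0.2 s.
At the end, for the whole second after the job is handed in: Clamp shut to within 0.06 rad; slim cartridge at rest in the cradle, upright within 10 degrees, within 10 mm of the cradle axis, its underside below z 68 mm in the brewer frame (6 mm of home); wide cartridge upright within 10 degrees and within 30 mm of its start (value of joint clamp below 0.06 rad and horizontal distance between slim_cartridge and brewer below 0.01 m and z of slim_cartridge in the frame of brewer below 0.068 m and angle between each of slim_cartridge, wide_cartridge's own z axis and vertical below 0.17 rad and linear speed of slim_cartridge below 0.02 m/s and distance of wide_cartridge from where it was at the start of the episode below 0.03 m); the robot touches nothing.
It fails at once if the wide cartridge is pushed more than 30 mm from its place or knocked over (distance of wide_cartridge from where it was at the start of the episode above 0.03 m or angle between wide_cartridge's own z axis and vertical above 0.5 rad).
It also fails if it takes over 51 s, if anything falls off the work surface, if the arm or the gripper's body presses on something with over 40 N, if the wrist force passes 120 N, or if a joint passes its speed limit or range.

## Working session

There is one attempt and no reset: what is moved stays moved. The work goes in short steps, Python scripts to look and compute and a tool call to move; the robot and the scene stay as the last step left them, time stands still between calls to the robot, and variables do not carry over. Pictures are saved under pics/ and viewed, at most 10 in all, crops included, and the job is handed in when it is done.

Besides the shell and the picture viewer there is one more tool, called after "Request:" as name(argument=value, ...), one argument or row to a line, values as JSON. jog_arm: Moves the arm, as the interface text tells. Its arguments: {"type":"object","properties":{"plan":{"type":"string"},"grip_force":{"type":"number"}},"required":["plan"]}

```bash
mkdir -p pics
cat > h.py <<'E'
import numpy as np, cv2
from rig import env, imaging, job, models
def get(n):
    im=imaging.get_image(n); im['f']=im['pixels'].shape[0]/2/np.tan(np.radians(im['fov_y'])/2); return im
def save(im,p,crop=None,s=1):
    a=im['pixels'][:,:,::-1]
    if crop: a=a[crop[1]:crop[3],crop[0]:crop[2]]
    cv2.imwrite(p,cv2.resize(a,None,fx=s,fy=s,interpolation=cv2.INTER_CUBIC))
def cloud(im):
    d=im['depth'].astype(float); v,u=np.mgrid[:d.shape[0],:d.shape[1]]
    P=np.stack([(u-im['cx'])/im['f']*d,(v-im['cy'])/im['f']*d,d],-1)
    T=im['world_from_camera']; W=P@T[:3,:3].T+T[:3,3]; W[d<=0]=np.nan; return W
def proj(im,p):
    T=np.linalg.inv(im['world_from_camera']); c=T[:3,:3]@np.array(p)+T[:3,3]
    return c[0]/c[2]*im['f']+im['cx'],c[1]/c[2]*im['f']+im['cy']
E
python3 - <<'E'
from h import *
ims={n:get(n) for n in('scene','top','wrist')}
a=np.vstack([cv2.resize(ims[n]['pixels'],None,fx=.78,fy=.78) for n in('scene','top')])
cv2.imwrite('pics/a.png',a[:,:,::-1])
for n in ims:
    print(n,ims[n]['world_from_camera'].round(3).tolist(),ims[n]['f'])
    W=cloud(ims[n])
    for q in('slim_cartridge','wide_cartridge','brewer','clamp'):
        for r in models.outline_of(n,q):
            P=W[r['region']]; P=P[~np.isnan(P[:,0])]
            print(n,q,round(r['confidence'],2),np.round(r['bbox']), np.nanpercentile(P,[2,50,98],axis=0).round(3).tolist() if len(P) else '')
E
```

```text
scene [[0.67, 0.538, -0.512, 1.016], [0.742, -0.503, 0.443, -0.546], [-0.019, -0.677, -0.736, 0.886], [0.0, 0.0, 0.0, 1.0]] 465.13187845950335
scene slim_cartridge 0.94 [210. 217.  22.  28.] [[0.393, -0.171, 0.007], [0.422, -0.156, 0.055], [0.433, -0.132, 0.064]]
scene slim_cartridge 0.92 [201. 248.  18.  28.] [[0.446, -0.24, 0.008], [0.475, -0.225, 0.055], [0.486, -0.202, 0.064]]
scene slim_cartridge 0.67 [235. 235.  20.  28.] [[0.471, -0.158, 0.004], [0.498, -0.143, 0.056], [0.511, -0.116, 0.064]]
scene wide_cartridge 0.87 [170. 287.  35.  36.] [[0.469, -0.362, 0.01], [0.509, -0.335, 0.06], [0.529, -0.303, 0.064]]
scene brewer 0.9 [321. 151. 124. 171.] [[0.369, -0.012, 0.005], [0.534, 0.138, 0.058], [0.607, 0.243, 0.314]]
scene clamp 0.77 [357. 104.  49.  79.] [[0.478, 0.168, 0.157], [0.526, 0.196, 0.261], [0.57, 0.219, 0.319]]
top [[0.041, -0.975, 0.219, 0.279], [-0.999, -0.041, 0.003, -0.085], [0.006, -0.219, -0.976, 1.037], [0.0, 0.0, 0.0, 1.0]] 454.89302496816555
top slim_cartridge 0.97 [323. 217.  19.  22.] [[0.44, -0.238, 0.024], [0.457, -0.218, 0.061], [0.479, -0.199, 0.064]]
top slim_cartridge 0.8 [285. 203.  23.  22.] [[0.465, -0.155, 0.02], [0.482, -0.137, 0.061], [0.505, -0.117, 0.065]]
top slim_cartridge 0.77 [292. 241.  19.  23.] [[0.388, -0.17, 0.018], [0.407, -0.149, 0.061], [0.429, -0.13, 0.064]]
top wide_cartridge 0.61 [373. 204.  35.  36.] [[0.463, -0.361, 0.002], [0.49, -0.326, 0.061], [0.524, -0.299, 0.064]]
top brewer 0.83 [155. 190. 158. 150.] [[0.373, -0.005, 0.007], [0.499, 0.135, 0.057], [0.59, 0.247, 0.317]]
top clamp 0.62 [110. 144.  62.  69.] [[0.476, 0.168, 0.16], [0.517, 0.2, 0.282], [0.567, 0.219, 0.319]]
wrist [[0.371, 0.891, 0.263, 0.136], [0.929, -0.355, -0.106, 0.537], [-0.001, 0.284, -0.959, 0.372], [0.0, 0.0, 0.0, 1.0]] 323.8755125189315
```

View pics/a.png

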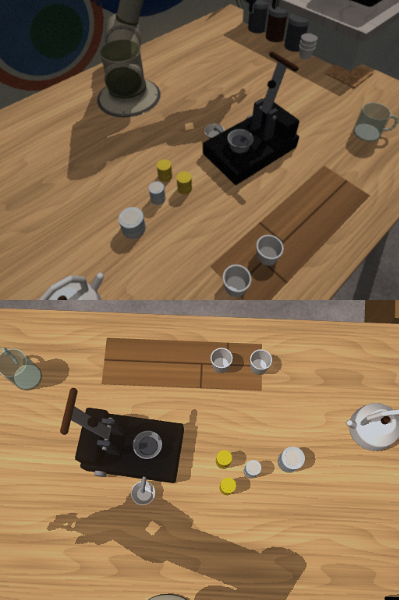

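The viewed picture (pixels at full scale) shows three slim-cartridge shapes. In the scene view these are yellow at (210,217), yellow at (235,235), and plain aluminium with a band at (201,248). The wider aluminium one at (170,287) is the wide cartridge. My choice is (201,248), which is top (323,217). Next I'll crop in close to check it and measure.

```bash
cat > m.py <<'E'
from h import *
from scipy.optimize import least_squares
def circ(P):
    s=least_squares(lambda p:np.hypot(P[:,0]-p[0],P[:,1]-p[1])-p[2],[*P.mean(0)[:2],.03],loss='soft_l1',f_scale=.001); return s.x
def topface(W,c,r,zl=.056,zh=.07):
    m=(np.hypot(W[...,0]-c[0],W[...,1]-c[1])<r)&(W[...,2]>zl)&(W[...,2]<zh)
    P=W[m]; (x,y),R=cv2.minEnclosingCircle(P[:,:2].astype(np.float32)); return np.round([x,y,R,np.median(P[:,2]),len(P)],4)
E
python3 - <<'E'
from m import *
for n in('scene','top'):
    im=get(n); W=cloud(im)
    if n=='scene': save(im,'pics/b.png',(140,190,270,320),4)
    for k,c,r in(('slim',(.459,-.218),.03),('y1',(.485,-.137),.03),('y2',(.408,-.15),.03),('wide',(.493,-.33),.045)): print(n,k,topface(W,c,r))
    for q in('slim_cartridge','brewer','wide_cartridge','clamp'):
        for t in models.tip_of(n,q): print(n,q,np.round(t['at'],1),round(t['confidence'],2))
    # cradle rim: points z .085-.095 in brewer area
    m=(W[...,2]>.086)&(W[...,2]<.095)&(W[...,0]>.35)&(W[...,0]<.6)&(W[...,1]>-.0)&(W[...,1]<.14)
    P=W[m]; print('rim',circ(P).round(4),len(P),P.mean(0).round(3))
    # base top rect
    m=(W[...,2]>.05)&(W[...,2]<.06)&(W[...,0]>.35)&(W[...,0]<.65)&(W[...,1]>-.03)&(W[...,1]<.28)
    print('base',cv2.minAreaRect(W[m][:,:2].astype(np.float32)*1000))
    # clamp bar
    m=(W[...,2]>.27)&(W[...,2]<.36)&(W[...,0]>.4)&(W[...,0]<.65)&(W[...,1]>.12)&(W[...,1]<.3)
    P=W[m]; print('bar',len(P),P.mean(0).round(3)); 
    m=(W[...,2]>.30)&(W[...,0]>.4)&(W[...,0]<.65)&(W[...,1]>.12)&(W[...,1]<.3)
    Q=W[m]; u,s,vt=np.linalg.svd(Q-Q.mean(0)); print('bar top',len(Q),Q.mean(0).round(3),Q.min(0).round(3),Q.max(0).round(3),vt[0].round(3))
E
```

```text
scene slim [ 4.637e-01 -2.187e-01  2.300e-02  6.120e-02  2.660e+02]
scene y1 [ 4.881e-01 -1.369e-01  2.320e-02  6.120e-02  2.500e+02]
scene y2 [ 4.110e-01 -1.499e-01  2.350e-02  6.150e-02  2.290e+02]
scene wide [ 4.952e-01 -3.300e-01  3.480e-02  6.130e-02  7.100e+02]
scene slim_cartridge [235.9 242.5] 0.85
scene slim_cartridge [199.7 256.3] 0.77
scene slim_cartridge [212.3 229.3] 0.77
scene brewer [307.  202.5] 0.81
scene wide_cartridge [171.2 290.6] 0.61Traceback (most recent call last):
  File "<stdin>", line 7, in <module>
ValueError: it knows: brewer, slim_cartridge, wide_cartridge
```

View pics/b.png

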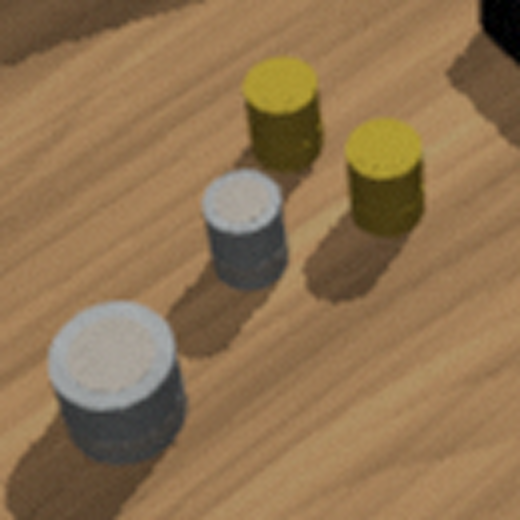

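The crop shows the aluminium slim cartridge at crop pixel (245,230), i.e. scene (201,247). The two yellow look-alikes are behind it and the wide one is in front, so the choice holds.

Run:
```python
from m import *
for n in('scene','top'):
    im=get(n); W=cloud(im)
    for k,c,r in(('slim',(.459,-.218),.03),('y1',(.485,-.137),.03),('y2',(.408,-.15),.03),('wide',(.493,-.33),.045)): print(n,k,topface(W,c,r))
    m=(W[...,2]>.086)&(W[...,2]<.095)&(W[...,0]>.35)&(W[...,0]<.6)&(W[...,1]>-.0)&(W[...,1]<.14)
    P=W[m]; print('rim',circ(P).round(4),len(P),P.mean(0).round(3))
    m=(W[...,2]>.05)&(W[...,2]<.06)&(W[...,0]>.35)&(W[...,0]<.65)&(W[...,1]>-.03)&(W[...,1]<.28)
    print('base',cv2.minAreaRect(W[m][:,:2].astype(np.float32)*1000))
    m=(W[...,2]>.30)&(W[...,0]>.4)&(W[...,0]<.65)&(W[...,1]>.12)&(W[...,1]<.3)
    Q=W[m]; u,s,vt=np.linalg.svd(Q-Q.mean(0),full_matrices=False); print('bar top',len(Q),Q.mean(0).round(3),Q.min(0).round(3),Q.max(0).round(3),vt[0].round(3))
o=env.observe(); print(np.array(o['position']).round(4),np.array(o['tool_rot']).round(3).tolist(),o['time_s'],o['grip_width'],env.tcp_to_grasp)
```

```text
scene slim [ 4.641e-01 -2.181e-01  2.330e-02  6.130e-02  2.670e+02]
scene y1 [ 4.881e-01 -1.364e-01  2.320e-02  6.120e-02  2.550e+02]
scene y2 [ 4.109e-01 -1.500e-01  2.270e-02  6.130e-02  2.200e+02]
scene wide [ 4.960e-01 -3.302e-01  3.440e-02  6.130e-02  7.060e+02]
rim [0.5105 0.0761 0.0369] 231 [0.505 0.082 0.09 ]
base ((499.2851257324219, 126.22766876220703), (270.5047302246094, 203.26731872558594), 84.11751556396484)
bar top 351 [0.527 0.209 0.313] [0.474 0.199 0.3  ] [0.577 0.222 0.321] [ 0.995 -0.096 -0.002]
top slim [ 4.617e-01 -2.201e-01  2.210e-02  6.120e-02  3.150e+02]
top y1 [ 4.870e-01 -1.373e-01  2.200e-02  6.140e-02  3.030e+02]
top y2 [ 4.095e-01 -1.505e-01  2.200e-02  6.120e-02  3.210e+02]
top wide [ 4.940e-01 -3.316e-01  3.360e-02  6.130e-02  7.010e+02]
rim [0.5078 0.0755 0.0366] 356 [0.511 0.078 0.09 ]
base ((496.2596435546875, 126.31098175048828), (268.1220703125, 203.80294799804688), 84.19790649414062)
bar top 650 [0.52  0.21  0.315] [0.47 0.2  0.3 ] [0.573 0.225 0.321] [-0.995  0.104 -0.007]
[0.2039 0.5108 0.2313] [[-0.929, 0.371, -0.0], [0.371, 0.929, -0.0], [0.0, -0.0, -1.0]] 1.05 0.08536121331546233 -0.0187
```

Request:
jog_arm(
  plan="0 0 7 0 0 0 0;0 0 7 0 0 0 0;0 0 7 0 0 0 0;0 0 7 0 0 0 0;0 0 7 0 0 0 0;0 0 7 0 0 0 0;0 0 7 0 0 0 0;0 0 7 0 0 0 0;0 0 7 0 0 0 0;0 0 7 0 0 0 0",
  grip_force=30,
)

```text
time_s: 1.88
position: [0.2039, 0.5108, 0.2313]
tool_rot: [[0.037, 0.999, -0.0], [0.999, -0.037, -0.0], [-0.0, -0.0, -1.0]]
ft_force: [-0.4, -0.6, 0.4]
grip_width: 0.086
gripper_force: 0.0
```

```bash
cat > go.py <<'E'
import sys
from h import *
def go(t,yaw=-5.8):
    o=env.observe(); R=np.array(o['tool_rot']).reshape(3,3); p=np.array(o['position'])
    y=np.degrees(np.arctan2(R[1,1],R[0,1])); print('t',round(o['time_s'],2),'p',p.round(4),'yaw',y.round(2),'tilt',R[:,2].round(3),'F',np.round(o['ft_force'],1),'w',round(o['grip_width'],4),'rz',round(y-yaw,2))
    print('tool shift cm now',(R.T@(np.array(t)-p)*100).round(2))
    a=np.radians(yaw); T=np.array([[np.sin(a),np.cos(a),0],[-np.cos(a),np.sin(a),0],[0,0,-1]]).T  # cols x,y,z
    T=np.stack([[ -np.cos(a+np.pi/2)*-1*-1, -np.sin(a+np.pi/2),0],[np.cos(a),np.sin(a),0],[0,0,-1]],1)
    T[:,0]=np.cross(T[:,1],T[:,2]); print('tool shift cm after yaw',(T.T@(np.array(t)-p)*100).round(2))
if __name__=='__main__': go([float(v) for v in sys.argv[1:4]])
E
python3 - <<'E'
s=open('go.py').read().split('\n')
s=[l for l in s if 'T=np.array([[np.sin' not in l]
s=[("    a=np.radians(yaw); T=np.zeros((3,3)); T[:,1]=[np.cos(a),np.sin(a),0]; T[:,2]=[0,0,-1]" if 'T=np.stack' in l else l) for l in s]
open('go.py','w').write('\n'.join(s))
E
python3 go.py .463 -.219 .20
```

```text
t 1.88 p [0.2039 0.5108 0.2313] yaw -2.11 tilt [-0. -0. -1.] F [-0.4 -0.6  0.4] w 0.086 rz 3.69
tool shift cm now [-71.98  28.58   3.13]
tool shift cm after yaw [-69.99  33.15   3.13]
```

Request:
jog_arm(
  plan="0 0 3.7 0 0 0 0;0 0 0 -3.5 1.66 0 0;0 0 0 -3.5 1.66 0 0;0 0 0 -3.5 1.66 0 0;0 0 0 -3.5 1.66 0 0;0 0 0 -3.5 1.66 0 0;0 0 0 -3.5 1.66 0 0;0 0 0 -3.5 1.66 0 0;0 0 0 -3.5 1.66 0 0;0 0 0 -3.5 1.66 0 0",
)

```text
time_s: 2.72
position: [0.3228, 0.1813, 0.2316]
tool_rot: [[0.095, 0.996, 0.001], [0.996, -0.095, 0.0], [0.0, 0.001, -1.0]]
ft_force: [1.0, 0.6, -0.0]
grip_width: 0.0855
gripper_force: 0.0
```

Request:
jog_arm(
  plan="0 0 0 -3.5 1.66 0.4 0;0 0 0 -3.5 1.66 0.4 0;0 0 0 -3.5 1.66 0.4 0;0 0 0 -3.5 1.66 0.4 0;0 0 0 -3.5 1.66 0.4 0;0 0 0 -3.5 1.66 0.4 0;0 0 0 -3.5 1.66 0.4 0;0 0 0 -3.0 1.4 0.3 0;0 0 0 -2 0.9 0 0;0 0 0 0 0 0 0",
)

```text
time_s: 3.55
position: [0.4343, -0.1275, 0.2]
tool_rot: [[0.099, 0.995, 0.0], [0.995, -0.099, -0.001], [-0.001, 0.0, -1.0]]
ft_force: [0.4, 0.4, 0.3]
grip_width: 0.0851
gripper_force: 0.0
```

```bash
python3 go.py .463 -.219 .20
python3 - <<'E'
from m import *
im=get('wrist'); save(im,'pics/c.png'); W=cloud(im)
for k,c,r in(('slim',(.463,-.219),.032),('y1',(.487,-.137),.03)): 
    try: print(k,topface(W,c,r))
    except Exception as e: print(e)
print([round(v,1) for v in proj(im,(.463,-.219,.06))])
for r in models.outline_of('wrist','slim_cartridge'): print(np.round(r['bbox']),round(r['confidence'],2))
E
```

```text
t 3.55 p [ 0.4343 -0.1275  0.2   ] yaw -5.67 tilt [ 0.    -0.001 -1.   ] F [0.4 0.4 0.3] w 0.0851 rz 0.13
tool shift cm now [-8.82  3.76  0.  ]
tool shift cm after yaw [-8.81  3.78 -0.  ]
slim [ 4.628e-01 -2.187e-01  2.230e-02  5.880e-02  1.427e+03]
y1 [ 4.882e-01 -1.362e-01  2.220e-02  5.880e-02  1.774e+03]
[np.float64(298.0), np.float64(268.4)]
[316. 180.  53.  63.] 0.97
[298. 257.  52.  62.] 0.76
[237. 199.  42.  63.] 0.68
```

View pics/c.png

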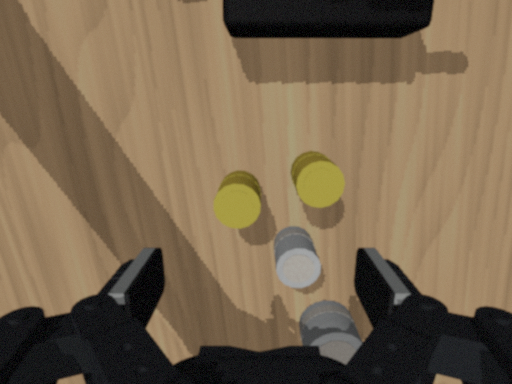

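Request:
jog_arm(
  plan="0 0 0 -2.2 0.94 0 0;0 0 0 -2.2 0.94 0 0;0 0 0 -2.2 0.94 0 0;0 0 0 -2.2 0.94 0 0;0 0 0 0 0 3.5 0;0 0 0 0 0 3.5 0;0 0 0 0 0 3.5 0;0 0 0 0 0 2.5 0;0 0 0 0 0 0 0;0 0 0 0 0 0 0",
)

```text
time_s: 4.48
position: [0.4621, -0.214, 0.0705]
tool_rot: [[0.094, 0.996, -0.001], [0.996, -0.094, 0.001], [0.001, -0.001, -1.0]]
ft_force: [0.7, -0.1, 0.4]
grip_width: 0.0853
gripper_force: 0.0
```

```bash
python3 go.py .4628 -.2188 .02
python3 - <<'E'
from m import *
im=get('wrist'); save(im,'pics/d.png'); W=cloud(im)
print(topface(W,(.463,-.219),.032,.05))
E
```

```text
t 4.48 p [ 0.4621 -0.214   0.0705] yaw -5.39 tilt [-0.001  0.001 -1.   ] F [ 0.7 -0.1  0.4] w 0.0853 rz 0.41
tool shift cm now [-0.48  0.12  5.05]
tool shift cm after yaw [-0.47  0.12  5.05]
[ 4.630e-01 -2.191e-01  2.230e-02  5.880e-02  5.317e+03]
```

View pics/d.png

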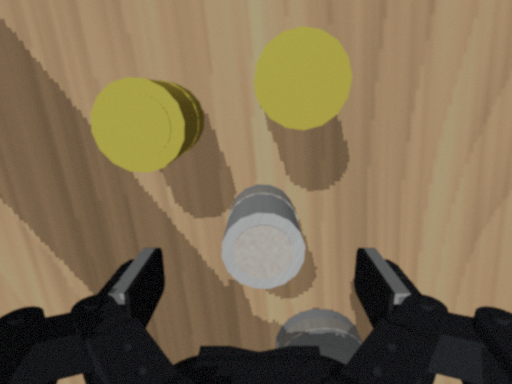

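The aluminium slim cartridge at (263,250) lies midway between the fingers, with clear room for both fingers and the body. I'll centre on it, descend and grip.

Request:
jog_arm(
  plan="0 0 0 -0.48 0.12 1 0;0 0 0 0 0 2 0;0 0 0 0 0 2 0;0 0 0 0 0 0 0;0 0 0 0 0 0 120;0 0 0 0 0 0 120;0 0 0 0 0 0 160;0 0 0 0 0 0 160;0 0 0 0 0 0 160;0 0 0 0 0 0 160",
  grip_force=25,
)

```text
time_s: 5.37
position: [0.4635, -0.2204, 0.0217]
tool_rot: [[0.095, 0.995, 0.002], [0.995, -0.095, -0.002], [-0.001, 0.002, -1.0]]
ft_force: [-0.5, 0.3, 5.7]
grip_width: 0.0431
gripper_force: 25.1
```

```bash
python3 go.py .509 .0758 .2
```

```text
t 5.37 p [ 0.4635 -0.2204  0.0217] yaw -5.46 tilt [ 0.002 -0.002 -1.   ] F [-0.5  0.3  5.7] w 0.0431 rz 0.34
tool shift cm now [ 29.89   1.75 -17.87]
tool shift cm after yaw [ 29.93   1.53 -17.83]
```

Request:
jog_arm(
  plan="0 0 0 0 0 -2 160;0 0 0 0 0 -3.5 160;0 0 0 0 0 -3.5 160;0 0 0 0 0 -3.5 160;0 0 0 2.5 0.1 -1 160;0 0 0 3.5 0.2 0 160;0 0 0 3.5 0.2 0 160;0 0 0 3.5 0.2 0 160;0 0 0 3.5 0.2 0 160;0 0 0 3.5 0.2 0 160",
)

```text
time_s: 6.2
position: [0.4929, -0.0203, 0.1562]
tool_rot: [[0.095, 0.995, 0.001], [0.995, -0.095, -0.0], [-0.0, 0.001, -1.0]]
ft_force: [0.8, -0.8, -0.0]
grip_width: 0.0435
gripper_force: 25.9
```

Request:
jog_arm(
  plan="0 0 0 3 0.2 0 160;0 0 0 3 0.2 0 160;0 0 0 2.5 0.1 0 160;0 0 0 1.4 0.1 0 160;0 0 0 0 0 0.5 160;0 0 0 0 0 0 160;0 0 0 0 0 0 160",
)

```text
time_s: 6.78
position: [0.5081, 0.0754, 0.1503]
tool_rot: [[0.095, 0.995, -0.0], [0.995, -0.095, -0.0], [-0.0, -0.0, -1.0]]
ft_force: [-1.0, 0.4, -0.7]
grip_width: 0.0434
gripper_force: 25.8
```

```bash
python3 go.py .509 .0758 .14
python3 - <<'E'
from m import *
for n in('scene','top','wrist'):
    im=get(n); W=cloud(im)
    m=(W[...,2]>.086)&(W[...,2]<.095)&(np.hypot(W[...,0]-.509,W[...,1]-.076)<.042)
    P=W[m]; print(n,'rim',len(P), circ(P).round(4) if len(P)>20 else '')
    for r in models.outline_of(n,'slim_cartridge'):
        P=W[r['region']]; P=P[~np.isnan(P[:,0])]; print(np.round(r['bbox']),round(r['confidence'],2),np.percentile(P,[3,50,97],axis=0).round(3).tolist())
    if n=='scene': save(im,'pics/e1.png',(230,60,420,240),3)
E
```

```text
t 6.78 p [0.5081 0.0754 0.1503] yaw -5.48 tilt [-0. -0. -1.] F [-1.   0.4 -0.7] w 0.0434 rz 0.32
tool shift cm now [0.05 0.09 1.03]
tool shift cm after yaw [0.05 0.09 1.03]
scene rim 178 [0.5109 0.0759 0.0366]
[307. 154.  13.  29.] 0.84 [[0.486, 0.054, 0.135], [0.512, 0.061, 0.175], [0.528, 0.082, 0.193]]
[212. 217.  21.  31.] 0.82 [[0.396, -0.171, 0.012], [0.421, -0.156, 0.056], [0.433, -0.133, 0.064]]
[236. 236.  20.  30.] 0.55 [[0.472, -0.158, 0.009], [0.498, -0.142, 0.057], [0.51, -0.119, 0.064]]
top rim 151 [0.5079 0.0753 0.0363]
[293. 241.  19.  22.] 0.9 [[0.388, -0.168, 0.029], [0.407, -0.15, 0.061], [0.427, -0.131, 0.064]]
[286. 203.  18.  24.] 0.6 [[0.466, -0.155, 0.017], [0.483, -0.136, 0.061], [0.506, -0.117, 0.064]]
wrist rim 2021 [0.5096 0.0773 0.0373]
[259. 271. 120. 147.] 0.95 [[0.489, 0.058, 0.142], [0.509, 0.084, 0.187], [0.527, 0.098, 0.189]]
```

View pics/e1.png

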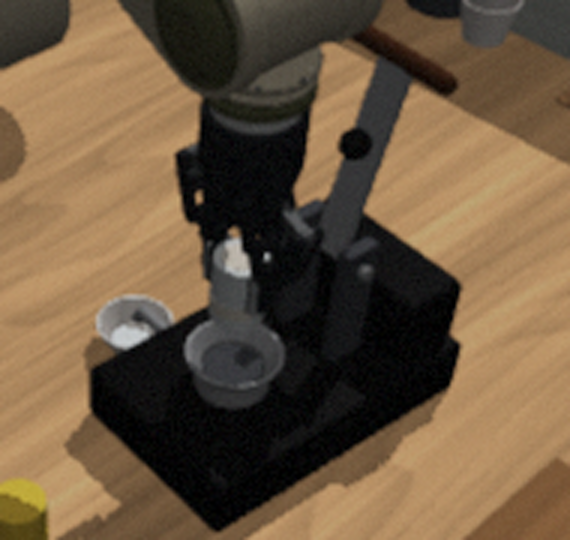

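The crop shows the cartridge hanging upright at (235,280), directly over the cradle mouth at (235,350), with the clamp clear behind. I'll lower it with a 1 mm correction.

Request:
jog_arm(
  plan="0 0 0 -0.03 0.13 1.2 160;0 0 0 0 0 1.2 160;0 0 0 0 0 1.0 160;0 0 0 0 0 0.7 160;0 0 0 0 0 0.5 160;0 0 0 0 0 0.4 160;0 0 0 0 0 0.2 160;0 0 0 0 0 0 160;0 0 0 0 0 0 160",
)

```text
time_s: 7.83
position: [0.5097, 0.0756, 0.0986]
tool_rot: [[0.095, 0.995, 0.001], [0.995, -0.095, -0.0], [-0.0, 0.001, -1.0]]
ft_force: [0.2, 0.9, -0.5]
grip_width: 0.0431
gripper_force: 25.8
```

Request:
jog_arm(
  plan="0 0 0 0 0 0.1 160;0 0 0 0 0 0.1 160;0 0 0 0 0 0.05 160;0 0 0 0 0 0 160;0 0 0 0 0 0 160",
)

```text
time_s: 8.25
position: [0.5096, 0.0756, 0.0959]
tool_rot: [[0.095, 0.995, 0.0], [0.995, -0.095, -0.0], [-0.0, 0.0, -1.0]]
ft_force: [-0.4, 0.3, -0.6]
grip_width: 0.0432
gripper_force: 25.8
```

Request:
jog_arm(
  plan="0 0 0 0 0 0 120;0 0 0 0 0 0 80;0 0 0 0 0 0 30;0 0 0 0 0 0 0;0 0 0 0 0 0 0;0 0 0 0 0 0 0;0 0 0 0 0 0 0;0 0 0 0 0 0 0",
)

```text
time_s: 8.92
position: [0.5096, 0.0756, 0.0958]
tool_rot: [[0.095, 0.995, -0.0], [0.995, -0.095, 0.0], [0.0, -0.0, -1.0]]
ft_force: [-0.2, -0.8, -0.4]
grip_width: 0.085
gripper_force: 0.0
```

```bash
python3 go.py .5095 .0762 .2
python3 - <<'E'
from m import *
for n in('scene','wrist'):
    im=get(n); W=cloud(im)
    print(n,topface(W,(.5095,.0762),.03,.11,.16))
im=get('wrist'); save(im,'pics/f.png')
E
```

```text
t 8.92 p [0.5096 0.0756 0.0958] yaw -5.46 tilt [-0.  0. -1.] F [-0.2 -0.8 -0.4] w 0.085 rz 0.34
tool shift cm now [ 6.000e-02 -1.000e-02 -1.042e+01]
tool shift cm after yaw [ 6.000e-02 -1.000e-02 -1.042e+01]
scene [5.090e-01 7.620e-02 2.380e-02 1.339e-01 2.880e+02]
wrist [5.0940e-01 7.6600e-02 2.2700e-02 1.3280e-01 1.1456e+04]
```

View pics/f.png

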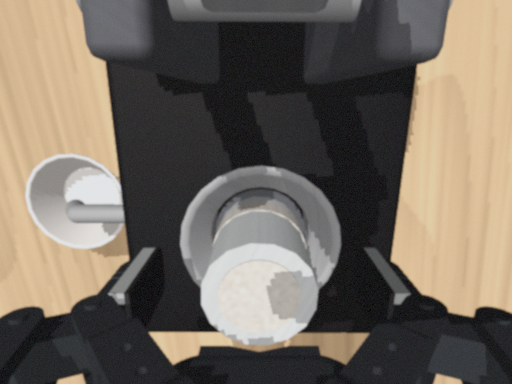

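The picture shows the cartridge standing upright in the cup, its top at (260,295), with both fingers clear of it. Its top height of 0.1335 m puts the underside at 74 mm, so it is seated. Next I back off, rise and close the fingers.

Request:
jog_arm(
  plan="0 0 0 -2 0 -2 0;0 0 0 -3 0 -2.5 0;0 0 0 0 0 -3.5 0;0 0 0 0 0 -3.5 255;0 0 0 0 0 -3.5 255;0 0 0 0 0 -3.5 255;0 0 0 0 0 -3.5 255;0 0 0 0 0 -3.5 255;0 0 0 0 0 -3 255;0 0 0 0 0 0 255",
)

```text
time_s: 9.9
position: [0.5056, 0.0257, 0.3867]
tool_rot: [[0.095, 0.995, 0.011], [0.995, -0.095, -0.002], [-0.001, 0.011, -1.0]]
ft_force: [0.2, -0.1, 0.3]
grip_width: 0.0011
gripper_force: 0.0
```

```bash
python3 go.py .4926 .2396 .29
python3 - <<'E'
from m import *
b=np.array([.5095,.0762]);ex=np.array([.995,-.1]);ey=np.array([.1,.995])
for n in('scene','top'):
    im=get(n); W=cloud(im); Q=W.reshape(-1,3); Q=Q[~np.isnan(Q[:,0])]
    L=np.c_[(Q[:,:2]-b)@ex,(Q[:,:2]-b)@ey,Q[:,2]]
    m=(abs(L[:,0])<.07)&(L[:,1]>.1)&(L[:,1]<.2)&(L[:,2]>.28)&(L[:,2]<.33); P=L[m]
    s=P[abs(P[:,0])>.02]; 
    print(n,len(P),P.min(0).round(3),P.max(0).round(3),len(s))
    if len(s): f=least_squares(lambda p:np.hypot(s[:,1]-p[0],s[:,2]-p[1])-.008,[.135,.31],loss='soft_l1',f_scale=.001).x; print('axis',f.round(4),np.arctan2(f[1]-.15,.095-f[0]))
E
```

```text
t 9.9 p [0.5056 0.0257 0.3867] yaw -5.46 tilt [ 0.011 -0.002 -1.   ] F [ 0.2 -0.1  0.3] w 0.0011 rz 0.34
tool shift cm now [21.17 -3.43  9.62]
tool shift cm after yaw [21.14 -3.46  9.67]
scene 471 [-0.05   0.122  0.28 ] [0.053 0.146 0.321] 196
axis [0.1389 0.3105] 1.8380393940437487Traceback (most recent call last):
  File "<stdin>", line 8, in <module>
    return umr_minimum(a, axis, None, out, keepdims, initial, where)
ValueError: zero-size array to reduction operation minimum which has no identity
```

Request:
jog_arm(
  plan="0 0 0 3.5 -0.6 0 255;0 0 0 3.5 -0.6 0 255;0 0 0 3.5 -0.6 0 255;0 0 0 3.5 -0.6 0 255;0 0 0 3.5 -0.6 0 255;0 0 0 3 -0.4 0 255;0 0 0 1.4 0 0 255;0 0 0 0 0 0 255;0 0 0 0 0 0 255",
)

```text
time_s: 10.75
position: [0.4918, 0.247, 0.3795]
tool_rot: [[0.094, 0.996, -0.002], [0.996, -0.094, -0.001], [-0.001, -0.002, -1.0]]
ft_force: [0.5, -0.8, -0.3]
grip_width: 0.0004
gripper_force: 0.0
```

Request:
jog_arm(
  plan="0 0 0 0 0 2.5 255;0 0 0 0 0 3 255;0 0 0 0 0 2.5 255;0 0 0 0 0 1.5 255;0 0 0 0 0 0 255;0 0 0 0 0 0 255",
)

```text
time_s: 11.25
position: [0.492, 0.2458, 0.2858]
tool_rot: [[0.097, 0.995, -0.001], [0.995, -0.097, -0.001], [-0.001, -0.001, -1.0]]
ft_force: [1.3, -0.4, 1.5]
grip_width: -0.0003
gripper_force: 0.0
```

```bash
python3 go.py .4926 .2396 .29
python3 - <<'E'
from m import *
im=get('scene'); save(im,'pics/g.png',(250,20,450,220),3)
E
```

```text
t 11.25 p [0.492  0.2458 0.2858] yaw -5.56 tilt [-0.001 -0.001 -1.   ] F [ 1.3 -0.4  1.5] w -0.0003 rz 0.24
tool shift cm now [-0.61  0.12 -0.42]
tool shift cm after yaw [-0.61  0.12 -0.42]
```

View pics/g.png

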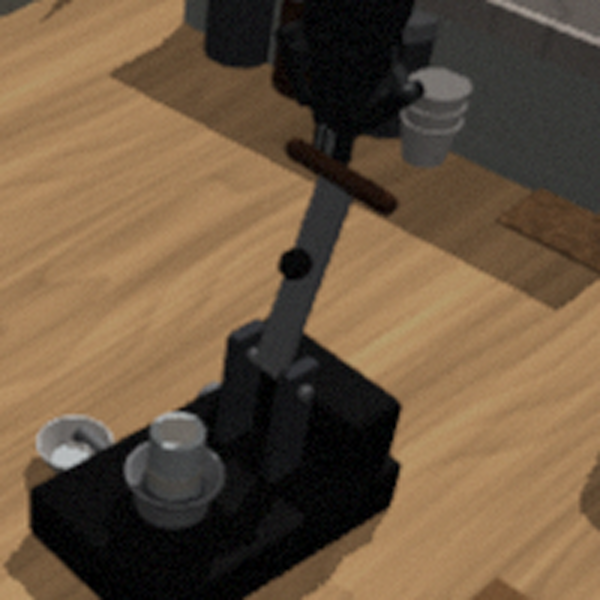

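The crop shows the shut fingers at (325,140) behind the bar at (340,175), with the cartridge standing in the cup at (178,455). I'll push the bar over.

Request:
jog_arm(
  plan="0 0 0 -0.5 0 0.3 255;0 0 0 -0.6 0 0.2 255;0 0 0 -1 0 0 255;0 0 0 -1.2 0 0 255;0 0 0 -1.2 0 0 255;0 0 0 -1.2 0 0 255;0 0 0 -1.2 0 0 255;0 0 0 -1.2 0 0 255;0 0 0 -1.2 0 0 255;0 0 0 -1.2 0 0 255",
)

```text
time_s: 12.13
position: [0.4814, 0.1414, 0.2803]
tool_rot: [[0.095, 0.995, -0.001], [0.995, -0.095, 0.0], [0.0, -0.001, -1.0]]
ft_force: [0.3, 3.5, -1.9]
grip_width: 0.0004
gripper_force: 1.9
```

Request:
jog_arm(
  plan="0 0 0 -1.2 0 0 255;0 0 0 -1.2 0 0 255;0 0 0 -1 0 0 255;0 0 0 -0.5 0 0 255;0 0 0 0 0 0 255;0 0 0 0 0 0 255",
)

```text
time_s: 12.63
position: [0.4783, 0.1031, 0.2812]
tool_rot: [[0.096, 0.995, 0.001], [0.995, -0.096, -0.001], [-0.001, 0.001, -1.0]]
ft_force: [-0.0, -0.3, 0.1]
grip_width: 0.0002
gripper_force: 0.0
```

```bash
python3 go.py .4926 .2396 .29
python3 - <<'E'
from m import *
b=np.array([.5095,.0762]);ex=np.array([.995,-.1]);ey=np.array([.1,.995])
im=get('scene'); W=cloud(im); Q=W.reshape(-1,3); Q=Q[~np.isnan(Q[:,0])]
L=np.c_[(Q[:,:2]-b)@ex,(Q[:,:2]-b)@ey,Q[:,2]]
P=L[(L[:,0]>.02)&(L[:,0]<.055)&(L[:,1]>-.1)&(L[:,1]<.16)&(L[:,2]>.16)&(L[:,2]<.33)]
print(len(P),np.percentile(P,[2,50,98],axis=0).round(3).tolist())
save(im,'pics/i.png',(250,20,450,220),3)
E
```

```text
t 12.63 p [0.4783 0.1031 0.2812] yaw -5.51 tilt [ 0.001 -0.001 -1.   ] F [-0.  -0.3  0.1] w 0.0002 rz 0.29
tool shift cm now [13.72  0.12 -0.89]
tool shift cm after yaw [13.73  0.05 -0.88]
219 [[0.022, -0.005, 0.161], [0.034, 0.006, 0.286], [0.052, 0.111, 0.297]]
```

View pics/i.png

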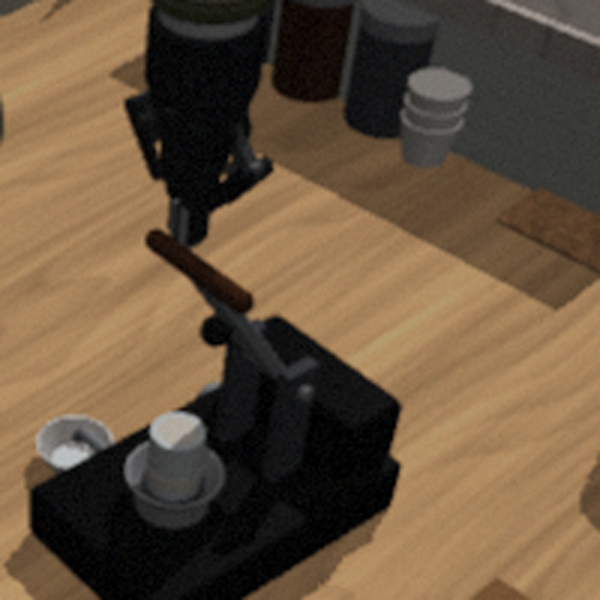

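The crop shows the bar at (200,270), past vertical at about a≈1.0, with the fingers behind it at (190,225) and the cartridge still standing. Next I rise over the bar and press down along the arc.

Request:
jog_arm(
  plan="0 0 0 0.2 0 -2 255;0 0 0 0 0 -1.4 255;0 0 0 -1.4 0 0 255;0 0 0 -1.0 0 0 255;0 0 0 -0.4 0 1.35 255;0 0 0 -0.4 0 1.35 255;0 0 0 -1.4 0 1.2 255;0 0 0 -1.05 0 1.25 255;0 0 0 -1.05 0 1.25 255;0 0 0 0 0 0 255",
)

```text
time_s: 13.52
position: [0.4717, 0.0315, 0.2524]
tool_rot: [[0.099, 0.995, 0.001], [0.995, -0.099, -0.016], [-0.016, 0.003, -1.0]]
ft_force: [-11.3, -34.8, 20.4]
grip_width: 0.0001
gripper_force: 15.0
```

```bash
python3 go.py .4719 .0415 .25
python3 - <<'E'
from m import *
b=np.array([.5095,.0762]);ex=np.array([.995,-.1]);ey=np.array([.1,.995])
p=np.array(env.observe()['position']); print('tcp brewer',((p[:2]-b)@ex).round(4),((p[:2]-b)@ey).round(4),p[2].round(4))
im=get('scene'); W=cloud(im); Q=W.reshape(-1,3); Q=Q[~np.isnan(Q[:,0])]
L=np.c_[(Q[:,:2]-b)@ex,(Q[:,:2]-b)@ey,Q[:,2]]
P=L[(L[:,0]>.02)&(L[:,0]<.055)&(L[:,1]>-.1)&(L[:,1]<.05)&(L[:,2]>.14)&(L[:,2]<.33)]
print(len(P),np.percentile(P,[2,50,98],axis=0).round(3).tolist())
E
```

```text
t 13.52 p [0.4717 0.0315 0.2524] yaw -5.7 tilt [ 0.001 -0.016 -1.   ] F [-11.3 -34.8  20.4] w 0.0001 rz 0.1
tool shift cm now [ 1.   -0.08  0.22]
tool shift cm after yaw [ 0.99 -0.08  0.24]
tcp brewer -0.0332 -0.0482 0.2524
108 [[0.021, -0.047, 0.243], [0.039, -0.043, 0.253], [0.053, -0.034, 0.256]]
```

The tip has slipped toward the front of the bar, so I'll lift straight up and look.

Request:
jog_arm(
  plan="0 0 0 -0.3 0 -1.5 255;0 0 0 0 0 -2 255;0 0 0 0 0 -1 255;0 0 0 0 0 0 255;0 0 0 0 0 0 255",
)

```text
time_s: 13.98
position: [0.4715, 0.0359, 0.2955]
tool_rot: [[0.095, 0.995, -0.0], [0.995, -0.095, -0.0], [-0.0, -0.0, -1.0]]
ft_force: [0.4, -1.1, -0.6]
grip_width: 0.0002
gripper_force: 0.0
```

```bash
python3 go.py .4719 .0415 .25
python3 - <<'E'
from m import *
b=np.array([.5095,.0762]);ex=np.array([.995,-.1]);ey=np.array([.1,.995])
p=np.array(env.observe()['position']); print('tcp brewer',((p[:2]-b)@ex).round(4),((p[:2]-b)@ey).round(4),p[2].round(4))
im=get('scene'); W=cloud(im); Q=W.reshape(-1,3); Q=Q[~np.isnan(Q[:,0])]
L=np.c_[(Q[:,:2]-b)@ex,(Q[:,:2]-b)@ey,Q[:,2]]
P=L[(L[:,0]>.02)&(L[:,0]<.055)&(L[:,1]>-.1)&(L[:,1]<.05)&(L[:,2]>.14)&(L[:,2]<.33)]
f=least_squares(lambda p:np.hypot(P[:,1]-p[0],P[:,2]-p[1])-.008,[-.04,.245],loss='soft_l1',f_scale=.001).x
print(len(P),np.percentile(P,[2,50,98],axis=0).round(3).tolist(),f.round(4),np.arctan2(f[1]-.15,.095-f[0]))
save(im,'pics/j.png',(250,60,410,220),3)
E
```

```text
t 13.98 p [0.4715 0.0359 0.2955] yaw -5.47 tilt [-0. -0. -1.] F [ 0.4 -1.1 -0.6] w 0.0002 rz 0.33
tool shift cm now [ 0.56 -0.02  4.55]
tool shift cm after yaw [ 0.56 -0.02  4.55]
tcp brewer -0.0337 -0.0439 0.2955
116 [[0.021, -0.048, 0.243], [0.038, -0.043, 0.251], [0.053, -0.034, 0.255]] [-0.0388  0.2459] 0.6218432285966403
```

View pics/j.png

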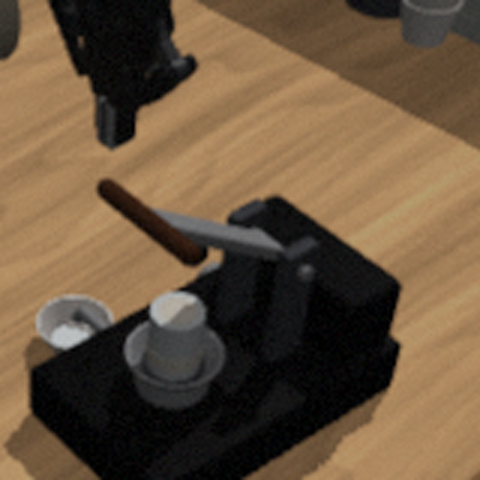

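The crop shows the bar at (150,222), a≈0.62, with the fingers clear above it at (115,130) and nothing else disturbed. I'll continue slowly, with the tip over the bar's rear half.

Request:
jog_arm(
  plan="0 0 0 1.1 0 0 255;0 0 0 0 0 2.2 255;0 0 0 0 0 2.0 255;0 0 0 -0.2 0 0.5 255;0 0 0 -0.35 0 0.7 255;0 0 0 -0.35 0 0.7 255;0 0 0 -0.35 0 0.7 255;0 0 0 -0.35 0 0.7 255;0 0 0 0 0 0 255",
)

```text
time_s: 14.78
position: [0.471, 0.0304, 0.2198]
tool_rot: [[0.096, 0.995, -0.001], [0.995, -0.096, -0.0], [-0.0, -0.001, -1.0]]
ft_force: [0.6, -0.8, -0.0]
grip_width: -0.0
gripper_force: 0.0
```

```bash
cat > bar.py <<'E'
from m import *
b=np.array([.5095,.0762]);ex=np.array([.995,-.1]);ey=np.array([.1,.995])
p=np.array(env.observe()['position']); print('tcp brewer',((p[:2]-b)@ex).round(4),((p[:2]-b)@ey).round(4),p[2].round(4))
im=get('scene'); W=cloud(im); Q=W.reshape(-1,3); Q=Q[~np.isnan(Q[:,0])]
L=np.c_[(Q[:,:2]-b)@ex,(Q[:,:2]-b)@ey,Q[:,2]]
P=L[(L[:,0]>.02)&(L[:,0]<.055)&(L[:,1]>-.1)&(L[:,1]<-.03)&(L[:,2]>.135)&(L[:,2]<.33)]
f=least_squares(lambda p:np.hypot(P[:,1]-p[0],P[:,2]-p[1])-.008,[P[:,1].mean(),P[:,2].mean()-.005],loss='soft_l1',f_scale=.001).x
print(len(P),f.round(4),'a',np.arctan2(f[1]-.15,.095-f[0]))
E
python3 bar.py
```

```text
tcp brewer -0.0337 -0.0495 0.2198
184 [-0.0593  0.2281] a 0.4685652365661927
```

Request:
jog_arm(
  plan="0 0 0 -0.25 0 0.75 255;0 0 0 -0.25 0 0.75 255;0 0 0 -0.25 0 0.75 255;0 0 0 -0.25 0 0.75 255;0 0 0 0 0 0 255",
)

```text
time_s: 15.25
position: [0.4696, 0.0209, 0.1891]
tool_rot: [[0.096, 0.995, -0.003], [0.995, -0.096, 0.001], [0.001, -0.003, -1.0]]
ft_force: [0.2, -0.5, 0.4]
grip_width: -0.0
gripper_force: 0.0
```

```bash
python3 bar.py
python3 - <<'E'
from m import *
im=get('scene'); save(im,'pics/k.png',(250,60,410,220),3)
E
```

```text
tcp brewer -0.0342 -0.059 0.1891
170 [-0.0686  0.1975] a 0.28263781164211665
```

View pics/k.png

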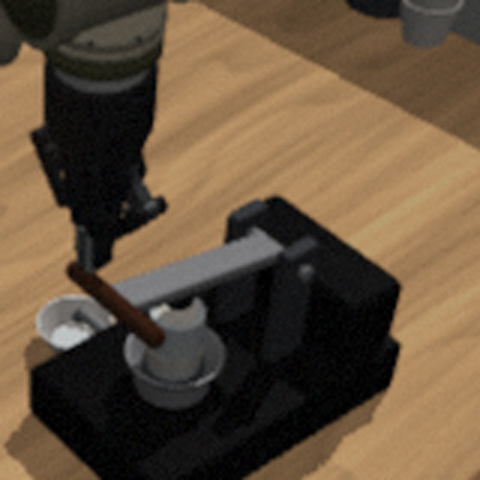

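The crop shows the fingertip on the bar's left half at (95,265), with the clamp nearly down and its presser just above the cartridge at (178,315). I'll press on and watch the force.

Request:
jog_arm(
  plan="0 0 0 -0.15 0 0.7 255;0 0 0 -0.15 0 0.7 255;0 0 0 -0.1 0 0.6 255;0 0 0 -0.1 0 0.5 255;0 0 0 0 0 0 255",
)

```text
time_s: 15.77
position: [0.4694, 0.0161, 0.1648]
tool_rot: [[0.095, 0.995, -0.002], [0.995, -0.095, 0.0], [0.0, -0.002, -1.0]]
ft_force: [0.4, -0.2, 0.0]
grip_width: 0.0001
gripper_force: 0.0
```

```bash
python3 bar.py
python3 - <<'E'
from m import *
print(np.round(env.observe()['ft_force'],1))
for n in ('scene','top'):
    im=get(n); W=cloud(im); Q=W.reshape(-1,3); Q=Q[~np.isnan(Q[:,0])]
    b=np.array([.5095,.0762]);ex=np.array([.995,-.1]);ey=np.array([.1,.995])
    L=np.c_[(Q[:,:2]-b)@ex,(Q[:,:2]-b)@ey,Q[:,2]]
    for lo,hi in((-.058,-.052),(-.05,-.015),(.018,.05)):
        P=L[(L[:,0]>lo)&(L[:,0]<hi)&(L[:,1]>-.1)&(L[:,1]<-.03)&(L[:,2]>.13)&(L[:,2]<.24)]; print(n,lo,len(P),np.percentile(P,[2,50,90,98],axis=0).round(3)[:,1:].tolist() if len(P) else '')
    P=L[(abs(L[:,0])<.01)&(L[:,1]<.08)&(L[:,1]>-.05)&(L[:,2]>.15)]
    print('arm top z fit',np.polyfit(P[:,1],P[:,2],1).round(3) if len(P)>5 else len(P))
E
```

```text
tcp brewer -0.0339 -0.0638 0.1648
165 [-0.0713  0.1735] a 0.14023667884047797
[ 0.1 -0.4 -0.3]
scene -0.058 8 [[-0.076, 0.21], [-0.074, 0.219], [-0.071, 0.22], [-0.071, 0.221]]
scene -0.05 354 [[-0.08, 0.158], [-0.073, 0.201], [-0.06, 0.234], [-0.052, 0.238]]
scene 0.018 94 [[-0.078, 0.156], [-0.073, 0.163], [-0.065, 0.166], [-0.063, 0.167]]
arm top z fit [-2.464  0.288]
top -0.058 0 
top -0.05 0 
top 0.018 0 
arm top z fit [0.236 0.462]
```

Request:
jog_arm(
  plan="0 0 0 0 0 0.4 255;0 0 0 0 0 0.3 255;0 0 0 0 0 0.2 255;0 0 0 0 0 0 255;0 0 0 0 0 0 255",
)

```text
time_s: 16.33
position: [0.4699, 0.0157, 0.1577]
tool_rot: [[0.095, 0.995, 0.001], [0.995, -0.095, -0.001], [-0.001, 0.001, -1.0]]
ft_force: [-3.4, -3.3, 11.8]
grip_width: -0.0004
gripper_force: 5.7
```

Request:
jog_arm(
  plan="0 0 0 0 0 0.1 255;0 0 0 0 0 0 255;0 0 0 0 0 0 255",
)

```text
time_s: 16.58
position: [0.47, 0.0157, 0.1575]
tool_rot: [[0.095, 0.995, 0.002], [0.995, -0.095, -0.002], [-0.001, 0.002, -1.0]]
ft_force: [-6.6, -2.6, 19.8]
grip_width: 0.0
gripper_force: 9.6
```

Request:
jog_arm(
  plan="0 0 0 0 0 -1 255;0 0 0 0 0 -3 255;0 0 0 -2 0 -3.5 255;0 0 0 -3.5 0 -2 255;0 0 0 -3.5 0 0 255;0 0 0 -3.5 0 0 255;0 0 0 -3.5 0 0 255;0 0 0 0 0 0 255;0 0 0 0 0 0 255",
)

```text
time_s: 17.33
position: [0.4542, -0.1443, 0.2502]
tool_rot: [[0.098, 0.995, -0.001], [0.995, -0.098, 0.001], [0.001, -0.001, -1.0]]
ft_force: [-0.2, 0.8, 0.2]
grip_width: 0.0002
gripper_force: 0.0
```

```bash
python3 bar.py
python3 - <<'E'
from m import *
b=np.array([.5095,.0762]);ex=np.array([.995,-.1]);ey=np.array([.1,.995])
for n in ('scene','top'):
    im=get(n); W=cloud(im); Q=W.reshape(-1,3); Q=Q[~np.isnan(Q[:,0])]
    L=np.c_[(Q[:,:2]-b)@ex,(Q[:,:2]-b)@ey,Q[:,2]]
    P=L[(abs(L[:,0])<.05)&(L[:,1]>-.1)&(L[:,1]<-.055)&(L[:,2]>.13)&(L[:,2]<.2)]; print(n,len(P),np.percentile(P,[5,50,95],axis=0).round(3)[:,1:].tolist() if len(P) else '')
    P=L[(abs(L[:,0])<.012)&(L[:,1]<.07)&(L[:,1]>-.055)&(L[:,2]>.14)&(L[:,2]<.2)]
    print('arm top z fit',np.polyfit(P[:,1],P[:,2],1).round(4),len(P))
    print('wide',topface(W,(.495,-.331),.045))
    for r in models.outline_of(n,'slim_cartridge'): 
        P=W[r['region']]; P=P[~np.isnan(P[:,0])]; print(round(r['confidence'],2),np.percentile(P,[3,50,97],axis=0).round(3).tolist())
E
```

```text
tcp brewer -0.033 -0.225 0.2502
104 [-0.0686  0.1509] a 0.005224219156682719
scene 300 [[-0.077, 0.15], [-0.072, 0.157], [-0.058, 0.16]]
arm top z fit [0.0016 0.1572] 384
wide [ 4.962e-01 -3.296e-01  3.400e-02  6.120e-02  7.060e+02]
0.86 [[0.467, -0.158, 0.0], [0.497, -0.142, 0.051], [0.51, -0.115, 0.064]]
0.85 [[0.394, -0.171, 0.004], [0.422, -0.155, 0.052], [0.433, -0.132, 0.064]]
0.83 [[0.503, 0.056, 0.076], [0.522, 0.066, 0.108], [0.531, 0.097, 0.126]]
0.51 [[0.425, -0.01, 0.011], [0.544, 0.102, 0.057], [0.605, 0.239, 0.16]]
top 312 [[-0.077, 0.153], [-0.068, 0.157], [-0.057, 0.161]]
arm top z fit [0.0014 0.1568] 727
wide [ 4.951e-01 -3.312e-01  3.380e-02  6.130e-02  6.960e+02]
0.65 [[0.475, -0.139, 0.059], [0.488, -0.128, 0.062], [0.5, -0.119, 0.065]]
0.6 [[0.463, -0.359, 0.003], [0.49, -0.326, 0.061], [0.524, -0.299, 0.064]]
0.55 [[0.486, 0.056, 0.068], [0.492, 0.072, 0.112], [0.501, 0.094, 0.126]]
```

Both views show the clamp arm level. The cartridge top is now near 0.12 m, so it has been driven home. The wide cartridge hasn't moved and the robot is clear, so I'm handing in.

```bash
python3 -c "
from rig import job; print(job.close_job())"
```

```text
the job is handed in; nothing more can be done
None
```

I handed the job in at about 17.5 s: the slim cartridge is upright and driven home, the clamp is shut to about 0.005 rad, and the wide cartridge is still in its place; no verdict was shown. My one slip was letting the fingertip slide off the front of the bar during the first press (about 42 N at the wrist), so I lifted off and pressed again.

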